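Inspect a pressed part in the turning mirror

ROBOT

A 6-joint arm with a two-finger parallel gripper is mounted at the origin on the work surface. World frame = base frame: x ahead of the robot, y to its left, z up, the work surface at z = 0. Lengths are in m, angles in rad, forces in N, time in s.
With the tool pointing down it reaches from about 0.35 to 0.975 m from the base axis. Payload 17.4 kg.
Tool frame: the origin (TCP) lies at the very end of the fingers, on their centre line; the grasp point (between the pads) lies grip_point_offset behind it (grip_point_offset is the distance from the TCP to the grasp point, in m); x points along the fingers, y is the direction in which the jaws open and shut, and the axes are right-handed (so a half turn about x gives the same grasp; the last joint's range is limited). The gripper opens to 85 mm and grips with 20 to 120 N. Pads are 22 mm wide; open, the fingers measure 114 mm over their backs; the gripper's body (76 mm by 85 mm) begins 54 mm behind the grasp point. The pads swing forward as they close: fully open they stand 13 mm farther back than shut.
Start: joints at [1.211, 0.116, 1.442, -0, 1.584, -0.038], TCP at [0.213, 0.64, 0.231] pointing down, gripper open.
Joint ranges: [-2.83, 2.83], [-0.83, 2.19], [0.07, 2.5], [-1.14, 4.28], [0.01, 3], [-2.97, 2.97]. Speed limits (rad/s): [1.89, 1.89, 2.22, 3.14, 3.14, 3.14].

INTERFACE

Orientations are given as [roll, pitch, yaw] about the fixed x, y, z axes, in that order (R = Rz(yaw) Ry(pitch) Rx(roll)).
In Python, from plant import * gives the robot as it stands. The module is installed in compiled form; this text tells all that it offers.
- The arm moves only by the tool jog_arm, never from a script. Its argument "plan" is a list of rows, each a list of 5 numbers: the opening in per cent of the stroke, from 0 (shut) to 100 (fully open), then the shift along the tool's x, y, z scaled (see below), then the turn about the tool's x scaled (see below). A call has exactly 10 rows; each row is the pose to reach, as a shift and turn from the pose commanded when the call began, along the tool's axes at that moment, turning the shorter way round; what a row does not reach only later rows make up. The controller multiplies each number of a shift by 0.25 m and each number of a turn by 2 pi rad. A row lasts 1/8 s, in which the tool goes at most 62.5 mm and 10.7 degrees, less where a joint would pass 70% of its speed; a pose out of reach is approached as far as the arm can. A call with a number of a shift or a turn outside -1 to 1 is refused whole. A call with a gripper value outside its range is refused whole. The fingers move at their own pace and stop on an object; the grip force is fixed at half the most. Time passes only in rows, so rows that repeat a pose let the fingers close, or fill a call up. It gives the time, the measured TCP pose, the force and the opening at its end, in the units of the state.
- observe(): the state, without advancing time (a new reading comes with each control period).
- read_camera(name): name is "scene" or "side" or "wrist"; returns the picture (384x512x3 uint8, red, green, blue); there is no depth.
- calibration(name): a dict with "fx", "fy", "cx", "cy" (pixels), "xyz" and "rotation" of the camera in the world; the wrist camera has in their place "tool_from_camera" (4x4, takes a point from camera to tool coordinates, whose origin is the TCP and whose axes are the tool frame's). Camera axes: x right, y down, z forward; pixel columns grow to the right and rows downward; lengths in m; the calibration is good to about 2 mm. A picture is of the moment at which its call begins: read the wrist's pose just before it. calibration takes no time and is no camera call.
- hand_in(): hands the job in, once; it reports no verdict.
The state is a dict: "time": time; "qpos": joint angles; "dq": joint speeds; "tau": joint torques, N m; "eef_pos": TCP position; "tcp_rot": TCP orientation; "wrist_force": force on the tool from outside, world axes, zero at the start; "ft_torque": the same for the moment, N m; "gripper_width": finger opening in m.
Only numpy, scipy, OpenCV 4.12 (cv2) and the standard library are available. Lean on these libraries where they do the work, as an engineer would, in place of code of your own. Each camera call takes 0.05 s, during which the arm holds its last target.

TASK

Lift the pressed white part out of the open die and set it upright, fully down, in the round nest of the inspection pedestal. Then turn the spring-loaded inspection mirror by the bar on its top until the camera sees the dark ring mark on the part's boss centred in the mirror, and hold it there: the program finishes while still holding the mirror at that angle, as it would spring back if let go. Leave the jar, the brush and the beaker where they are.

Things in the scene. Friction and masses are not known exactly. Their poses are not given: they have to be found in the camera images.
- part_mid (a point): pressed off-white part: disc 44 mm across, 20 mm thick, with a round boss 18 mm across standing 42 mm up from its middle (62 mm tall in all, about 100 g, same all the way round). This point is on its axis, half-way up (31 mm above the underside); z up along the boss. It begins in the die. Grip the boss, 42 to 50 mm above the underside, so that fingertips clear the disc
- part_mark (a point): centre of the dark ring mark round the boss, on the part's axis, 38 mm above its underside (7 mm above part_mid)
- die_floor (a point): open lower die: fixed steel block 110 x 110 mm, 28 mm high, with a round cavity in its middle, 47 mm across, 16 mm deep, holding the part. Two guide posts 14 mm thick stand at its far corners, 61 mm from the middle, tops 83 mm above the table. This point is the centre of the cavity floor, 12 mm above the table; z up
- nest (a point): inspection pedestal, fixed: an 80 mm square aluminium plate on a post, with a round recess 50 mm across and 6 mm deep in its top for the part. This point is the centre of the recess's floor, 77 mm above the table; the plate's top is 83 mm above the table
- lens (a point): centre of the lens of the small white inspection camera, 115 mm above the table, on the same fixed grey base strip as the mirror, 256 mm from the mirror's axis, to the mirror's right as seen from the robot. It always looks at the mirror's middle; its box reaches 143 mm above the table and 78 mm back from the lens
- bar (a point): middle of the mirror's grip bar, on the mirror's upright turning axis, 183 mm above the table; x: level, the way the mirror's face looks; y: along the bar; z up. The bar is 50 mm long, 12 mm thick, 42 mm high, parallel to the face; grip it from above across its thickness. The mirror below it is 76 mm across, its middle 115 mm above the table, its face on the turning axis
- mirror (a joint): turn of the mirror, rad: 0 at rest (facing roughly the camera), growing counter-clockwise seen from above, to 1.6. A light spring (0.01 to 0.06 N m) always turns it back to 0. At the angle wanted, the way the face looks halves the level angle between the directions from the turning axis to the lens and to the mark; it lies between 0.5 and 1.4
- sight (a point): the camera's line of sight after the mirror, worked out from the mirror's angle, nothing to touch: the point is the middle of the mirror's face, x points level along the reflected line of sight and turns 2 rad for each rad of the mirror, z up. The mark is centred in the mirror when it lies on this x axis
- part: the pressed part; origin at the centre of its underside
- jar: bystander: closed steel jar with a grey cap, 60 mm across, 85 mm high, origin under its centre; leave it alone
- brush: bystander: small cleaning brush lying on the table; leave it alone
- beaker: bystander: open white cup, 60 mm across, 60 mm high, origin under its centre; leave it alone
Things that resemble listed ones, but are neither listed nor needed, are in the scene too. Leave any green, red or yellow look-alike of the part that bears die_floor alone.

How it is judged:
On the way, in this order (a step that is already met when the one before it is completed fails the run):
1. the part is lifted out of the die in the fingers (z of part_mid in the frame of die_floor above 0.06 m and contact force between the fingers and part above 0.5 N), for 0.2 s.
2. the part sits upright and fully down in the pedestal's nest, let go (horizontal distance between part_mid and nest below 0.006 m and z of part_mid in the frame of nest between 0.028 and 0.034 m and angle between part_mid's own z axis and vertical below 0.06 rad and contact force between the fingers and part below 0.1 N and linear speed of part below 0.02 m/s), for 0.2 s.
At the end, for the whole second after the job is handed in: Part upright (0.06 rad), fully down in the nest within 6 mm of centre, let go, still; fingers on the mirror (over 0.3 N), which stands still (0.05 rad/s), its reflected line of sight passing within 25 mm (level) of the ring mark; jar, brush, beaker moved under 30 mm (all of step 2 and y of part_mark in the frame of sight between -0.025 and 0.025 m and x of part_mark in the frame of sight above 0.05 m and distance of each of jar, brush, beaker from where it was at the start of the episode below 0.03 m and contact force between the fingers and mirror above 0.3 N and velocity of joint mirror between -0.05 and 0.05 rad/s); the arm keeps its last pose, push and grip.
It fails at once if jar, brush or beaker is moved by 30 mm or more (distance of any of jar, brush, beaker from where it was at the start of the episode above 0.03 m).
It also fails if it takes over 64 s, if anything falls off the work surface, if the arm or the gripper's body presses on something with over 40 N, if the wrist force passes 120 N, or if a joint passes its speed limit or range.

## Working session

There is one attempt and no reset: what is moved stays moved. The work goes in short steps, Python scripts to look and compute and a tool call to move; the robot and the scene stay as the last step left them, time stands still between calls to the robot, and variables do not carry over. Pictures are saved under pics/ and viewed, and the job is handed in when it is done.

Besides the shell and the picture viewer there is one more tool, called after "Call:" in YAML: its name, and indented under it one key for each argument. jog_arm: Moves the arm, as the interface text tells. Shifts and turns lie within -1 to 1; 1 stands for 0.25 m of shift or 2 pi rad of turn. Its arguments: {"type":"object","properties":{"plan":{"type":"array"}},"required":["plan"]}

```bash
mkdir -p pics; python3 - <<'E'
from plant import *
import cv2,json
s=observe()
print({k:(v if not hasattr(v,'round') else v) for k,v in s.items()})
for n in ["scene","side","wrist"]:
    im=read_camera(n); cv2.imwrite(f"pics/{n}0.png",im[:,:,::-1]); print(n,calibration(n))
E
ls
```

```text
{'time': 0.0, 'qpos': array([ 1.21121927e+00,  1.16500461e-01,  1.44230362e+00, -4.38777804e-05,
        1.58405077e+00, -3.77805418e-02]), 'dq': array([ 8.45554000e-05, -4.23151643e-04, -2.49260349e-04,  2.37111428e-03,
        1.21245007e-03, -1.23552897e-03]), 'tau': array([-2.91718061e-03, -7.31991076e+01, -6.32485986e+01, -1.50817232e-04,
        6.44498112e-03,  7.25468658e-05]), 'eef_pos': array([0.21341434, 0.64014414, 0.23052861]), 'tcp_rot': array([-1.57383051,  1.56953336, -1.89562758]), 'wrist_force': array([ 0.34247781, -0.09368787,  0.20568722]), 'ft_torque': array([ 0.09975287, -0.01481038,  0.03674166]), 'gripper_width': 0.08533561287450216}
scene {'fx': 405.4007970929999, 'fy': 405.4007970929999, 'cx': 258.0321654274003, 'cy': 192.8553600983848, 'xyz': array([ 1.18024654, -0.32573245,  1.09657628]), 'rotation': array([-2.52352257,  0.00953147,  1.18963034])}
side {'fx': 377.03051167542355, 'fy': 377.03051167542355, 'cx': 258.00011876270116, 'cy': 188.26987591902798, 'xyz': array([ 0.41786639, -0.72788762,  0.87728992]), 'rotation': array([-2.41629415, -0.01716857, -0.13715685])}
wrist {'fx': 304.8225088492966, 'fy': 304.8225088492966, 'cx': 260.2701307757855, 'cy': 193.40034648901374, 'tool_from_camera': array([[-7.63793080e-05, -2.61559973e-01,  9.65187223e-01,
        -1.41870862e-01],
       [ 9.99999935e-01, -3.61431894e-04, -1.88117008e-05,
         1.36983071e-03],
       [ 3.53769834e-04,  9.65187158e-01,  2.61559983e-01,
        -6.61423312e-02],
       [ 0.00000000e+00,  0.00000000e+00,  0.00000000e+00,
         1.00000000e+00]])}
pics
```

View pics/scene0.png

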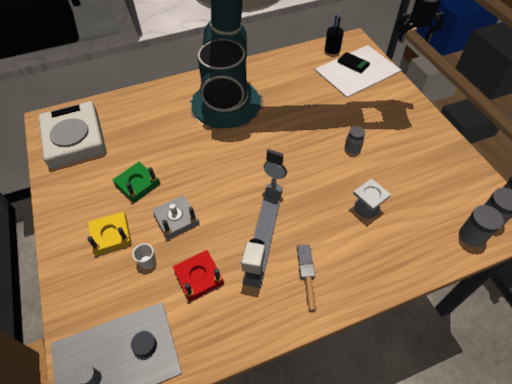

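View pics/side0.png

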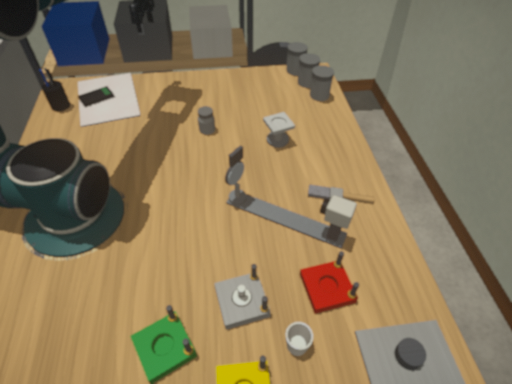

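View pics/wrist0.png

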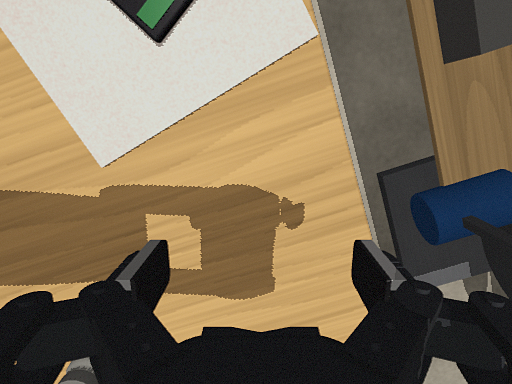

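```bash
cat > h.py <<'E'
import numpy as np,cv2
from scipy.spatial.transform import Rotation as Ro
from plant import *
def cam(n,s=None):
    c=calibration(n)
    if n=="wrist":
        s=s or observe(); T=np.eye(4);T[:3,:3]=Ro.from_euler('xyz',s['tcp_rot']).as_matrix();T[:3,3]=s['eef_pos']
        T=T@c['tool_from_camera'];return c,T[:3,:3],T[:3,3]
    return c,Ro.from_euler('xyz',c['rotation']).as_matrix(),np.array(c['xyz'])
def ray(C,px):
    c,R,o=C
    d=R@np.array([(px[0]-c['cx'])/c['fx'],(px[1]-c['cy'])/c['fy'],1.]);return o,d/np.linalg.norm(d)
def onz(C,px,z):
    o,d=ray(C,px);return o+d*(z-o[2])/d[2]
def tri(C1,p1,C2,p2):
    o1,d1=ray(C1,p1);o2,d2=ray(C2,p2)
    t=np.linalg.lstsq(np.c_[d1,-d2],o2-o1,rcond=None)[0]
    a=o1+t[0]*d1;b=o2+t[1]*d2
    return (a+b)/2,np.linalg.norm(a-b)
def proj(C,p):
    c,R,o=C;q=R.T@(np.asarray(p)-o);return np.array([c['fx']*q[0]/q[2]+c['cx'],c['fy']*q[1]/q[2]+c['cy']])
E
python3 - <<'E'
from h import *
for n in("scene","side"): print(n,[proj(cam(n),p).round() for p in ((0,0,0),(.5,0,0),(.5,.3,0),(.5,-.3,0),(.21,.64,.23))])
E
```

```text
scene [array([226., 103.]), array([276., 199.]), array([357., 172.]), array([188., 229.]), array([412.,  43.])]
side [array([ 75., 216.]), array([247., 199.]), array([237., 135.]), array([261., 291.]), array([146.,  31.])]
```

The scene picture shows the grey die with the white part at about (175,213), the red, green and yellow look-alikes around it, and the pedestal at (372,195). The mirror is at (275,165), the inspection camera at (254,258), the beaker at (144,256), the jar at (356,140) and the brush at (307,275). In the side picture the part is at (241,295), the nest at (279,122), the mirror at (236,165) and the camera at (340,212).

```bash
python3 - <<'E'
import cv2
a=cv2.imread("pics/scene0.png");b=cv2.imread("pics/side0.png")
def z(im,x,y,w,h,s,n): cv2.imwrite(n,cv2.resize(im[y:y+h,x:x+w],None,fx=s,fy=s,interpolation=cv2.INTER_CUBIC))
z(a,150,140,130,100,6,"pics/z1.png")
z(b,210,105,150,112,5,"pics/z2.png")
z(a,235,140,160,110,5,"pics/z3.png")
z(b,205,230,100,100,6,"pics/z4.png")
E
```

```text
(no output)
```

View pics/z1.png

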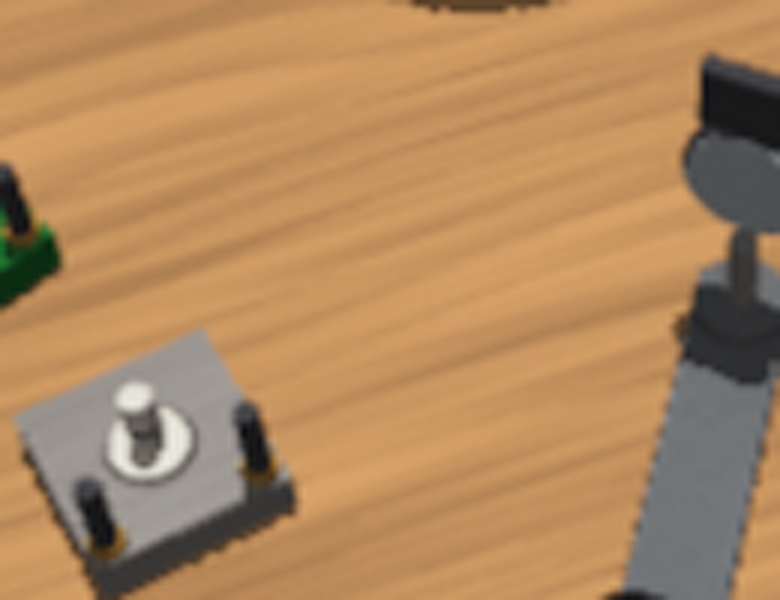

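View pics/z2.png

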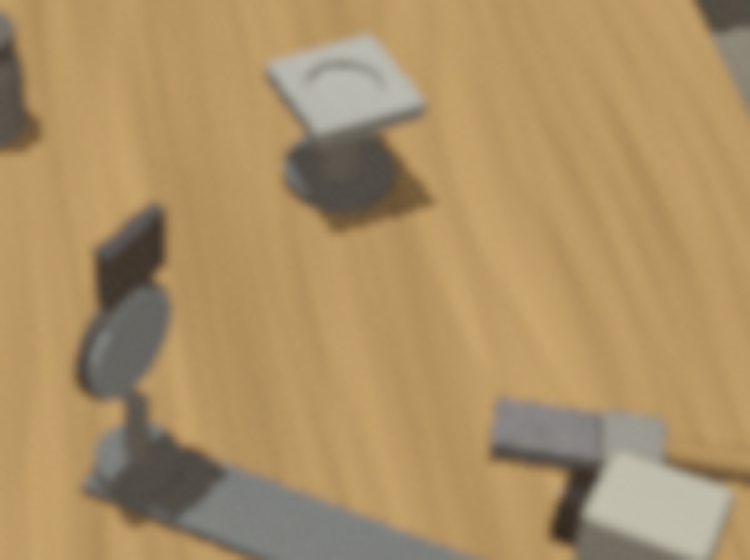

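View pics/z3.png

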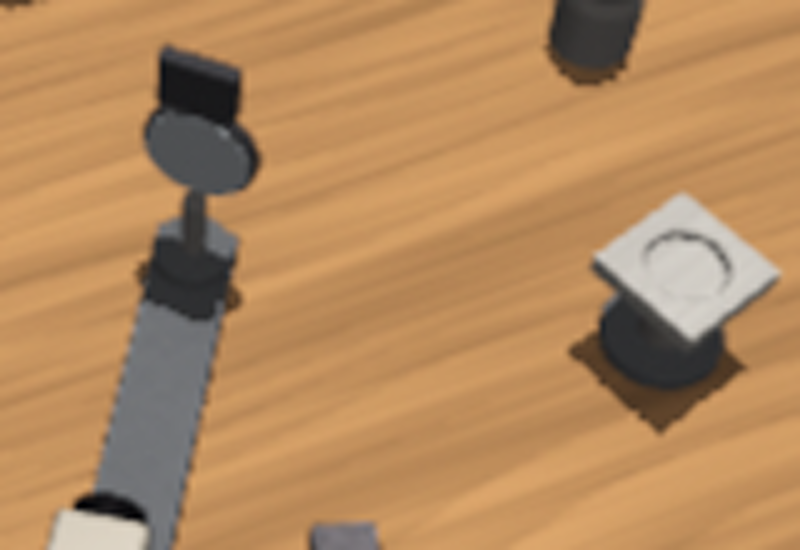

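View pics/z4.png

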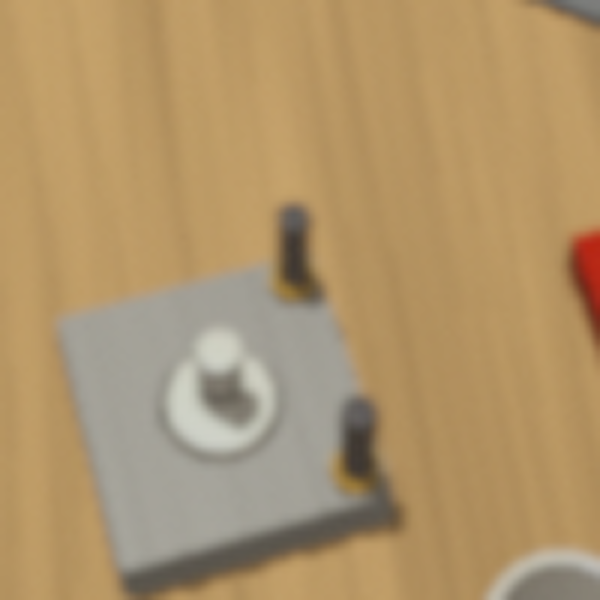

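```bash
python3 - <<'E'
from h import *
A=cam("scene");B=cam("side")
u=lambda x,y,ox,oy,s:((x+.5)/s-.5+ox,(y+.5)/s-.5+oy)
def t(n,a,b):
    p,e=tri(A,a,B,b);print(n,p.round(4),round(e,4));return p
t("boss top",u(136,397,150,140,6),u(219,352,205,230,6))
S=lambda x,y:u(x,y,235,140,5); D=lambda x,y:u(x,y,210,105,5)
Q=[t("nest c",S(*a),D(*b)) for a,b in zip([(683,193),(780,272),(692,340),(592,262)],[(268,72),(372,35),(425,103),(318,137)])]
print(np.mean(Q,0))
m=[t("bar",S(165,45),D(97,245)),t("bar",S(240,70),D(160,208))]
t("mirror",S(201,150),D(126,340)); t("lens box top",S(65,515),D(720,480))
# posts
t("post1 top",u(91,485,150,140,6),u(293,212,205,230,6)) 
t("post1 top'",u(91,485,150,140,6),u(358,405,205,230,6)) 
t("post2 top",u(246,408,150,140,6),u(293,212,205,230,6))
E
```

```text
boss top [ 0.4479 -0.3236  0.0734] 0.0012
nest c [0.5881 0.2846 0.0772] 0.0042
nest c [0.6647 0.3061 0.0831] 0.0001
nest c [0.6867 0.2313 0.0817] 0.0001
nest c [0.6115 0.2072 0.0788] 0.0023
[0.63776193 0.25730117 0.08022239]
bar [ 0.4527 -0.0131  0.2065] 0.0007
bar [0.4872 0.0185 0.2033] 0.005
mirror [0.4667 0.006  0.115 ] 0.0003
lens box top [ 0.7252 -0.1874  0.2   ] 0.0238
post1 top [ 0.4985 -0.331   0.1284] 0.0685
post1 top' [ 0.4968 -0.357   0.0836] 0.0004
post2 top [ 0.4832 -0.274   0.0853] 0.0002
```

```bash
python3 - <<'E'
from h import *
import plant
print(plant.grip_point_offset, [x for x in dir(plant) if x[0]!='_'])
R=Ro.from_euler('xyz',observe()['tcp_rot']).as_matrix();print(R.round(4))
print('jaw ang',np.arctan2(R[1,1],R[0,1]))
a=cv2.imread("pics/scene0.png");b=cv2.imread("pics/side0.png")
def z(im,x,y,w,h,s,n): cv2.imwrite(n,cv2.resize(im[y:y+h,x:x+w],None,fx=s,fy=s,interpolation=cv2.INTER_CUBIC))
z(a,230,225,100,90,6,"pics/z5.png");z(b,290,170,100,90,6,"pics/z6.png")
E
```

```text
0.0187 ['IKError', 'calibration', 'grip_point_offset', 'hand_in', 'observe', 'read_camera']
[[-3.000e-04  3.162e-01  9.487e-01]
 [-8.000e-04  9.487e-01 -3.162e-01]
 [-1.000e+00 -9.000e-04 -0.000e+00]]
jaw ang 1.2490688783617157
```

View pics/z5.png

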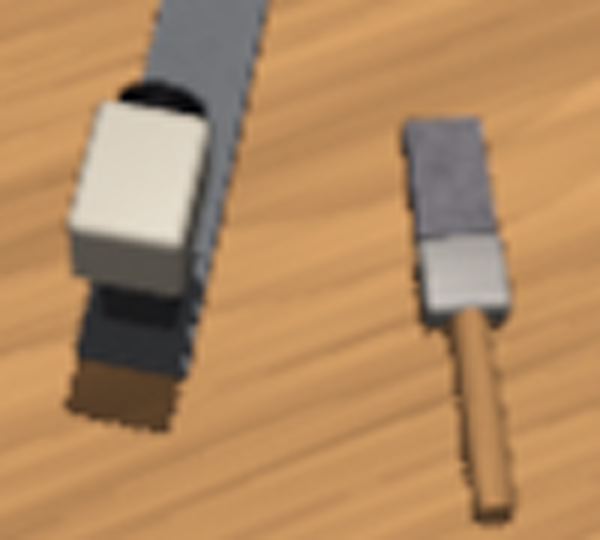

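View pics/z6.png

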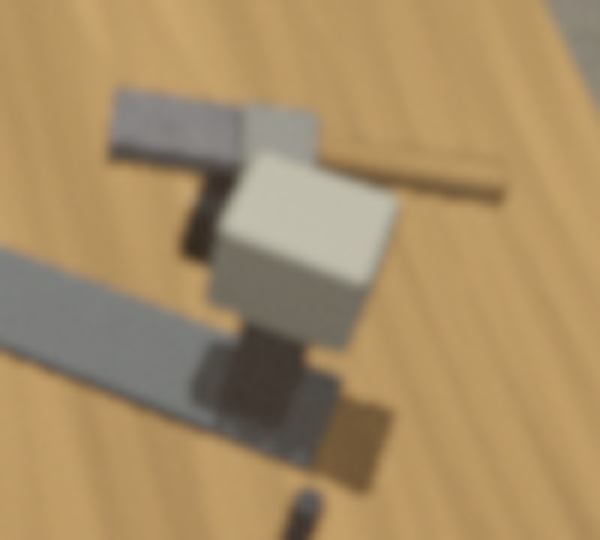

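```bash
python3 - <<'E'
from h import *
A=cam("scene");B=cam("side")
u=lambda x,y,ox,oy,s:((x+.5)/s-.5+ox,(y+.5)/s-.5+oy)
Q=[]
for a,b in zip([(102,103),(208,125),(182,250),(72,230)],[(220,232),(262,152),(398,203),(365,283)]):
    p,e=tri(A,u(*a,230,225,6),B,u(*b,290,170,6));Q.append(p);print(p.round(4),round(e,4))
Q=np.array(Q);f=(Q[0]+Q[1])/2;bk=(Q[2]+Q[3])/2
M=np.array([.4672,.004]); N=np.array([.638,.257])
c=Q.mean(0)[:2];print(c,np.linalg.norm(f[:2]-bk[:2]))
d=c-M;print(np.linalg.norm(d)); d/=np.linalg.norm(d); L=M+.256*d
al=np.arctan2(d[1],d[0]);n=N-M;be=np.arctan2(n[1],n[0])
print(L,'ang lens',al,'ang mark',be,'half',(al+be)/2, 'axis dir',np.arctan2(*(f-bk)[:2][::-1]))
E
```

```text
[ 0.6813 -0.1683  0.1382] 0.0009
[ 0.71   -0.129   0.1399] 0.0011
[ 0.7606 -0.162   0.1379] 0.0007
[ 0.734  -0.2021  0.1382] 0.0015
[ 0.72145912 -0.16535848] 0.06149671906594843
0.30549958875674954
[ 0.68026194 -0.13791761] ang lens -0.5876006094047945 ang mark 0.9769787787950283 half 0.19468908469511687 axis dir 2.5681323507125025
```

```bash
cat >> h.py <<'E'
def go(p,yaw):
    """scaled shift and turn from present pose to TCP p with jaw yaw (mod pi, shorter)"""
    s=observe();R=Ro.from_euler('xyz',s['tcp_rot']).as_matrix()
    d=R.T@(np.asarray(p)-s['eef_pos'])/.25
    y0=np.arctan2(R[1,1],R[0,1]);dy=(yaw-y0+np.pi/2)%np.pi-np.pi/2
    print('shift',d.round(4),'turn',round(-dy/(2*np.pi),4),'yaw0',round(y0,4),'t',s['time'],'q',s['qpos'].round(2),'dist/row needed',np.linalg.norm(d)*.25/.0625)
E
python3 - <<'E'
from h import *
A=cam("scene");B=cam("side")
print('beaker',tri(A,(144,250),B,(299,330)))
go((.40,.45,.30),.7)
E
```

```text
beaker (array([ 0.56139657, -0.43570657,  0.07080134]), np.float64(0.000983601058669119))
shift [-0.2767 -0.4861  0.9486] turn 0.0874 yaw0 1.2491 t 0.15 q [ 1.21  0.12  1.44 -0.    1.58 -0.04] dist/row needed 4.40491261125845
```

Call:
jog_arm:
  plan:
    - [100, -0.05, -0.08, 0.16, 0.015]
    - [100, -0.09, -0.16, 0.32, 0.03]
    - [100, -0.14, -0.24, 0.47, 0.045]
    - [100, -0.18, -0.32, 0.63, 0.06]
    - [100, -0.23, -0.4, 0.79, 0.075]
    - [100, -0.28, -0.49, 0.95, 0.087]
    - [100, -0.28, -0.49, 0.95, 0.087]
    - [100, -0.28, -0.49, 0.95, 0.087]
    - [100, -0.28, -0.49, 0.95, 0.087]
    - [100, -0.28, -0.49, 0.95, 0.087]

```text
time: 1.4
eef_pos: [0.3995, 0.4496, 0.3009]
tcp_rot: [-1.579, 1.57, -2.446]
wrist_force: [-0.8, 0.1, -0.5]
gripper_width: 0.0851
```

```bash
python3 - <<'E'
from h import *
print(observe()['eef_pos']);go((.55,.25,.28),.5)
E
```

```text
[0.39948635 0.44955193 0.30090469]
shift [ 0.0836 -0.0573  0.9982] turn 0.0324 yaw0 0.7037 t 1.4 q [ 0.8  -0.05  1.5   0.    1.69  0.1 ] dist/row needed 4.013173179841109
```

Call:
jog_arm:
  plan:
    - [100, 0.02, -0.01, 0.17, 0.006]
    - [100, 0.03, -0.02, 0.34, 0.012]
    - [100, 0.04, -0.03, 0.5, 0.018]
    - [100, 0.06, -0.04, 0.66, 0.024]
    - [100, 0.07, -0.05, 0.83, 0.03]
    - [100, 0.084, -0.057, 0.998, 0.032]
    - [100, 0.084, -0.057, 0.998, 0.032]
    - [100, 0.084, -0.057, 0.998, 0.032]
    - [100, 0.084, -0.057, 0.998, 0.032]
    - [100, 0.084, -0.057, 0.998, 0.032]

```text
time: 2.65
eef_pos: [0.55, 0.2501, 0.2805]
tcp_rot: [1.535, 1.571, 0.466]
wrist_force: [0.4, 0.0, 0.5]
gripper_width: 0.0854
```

```bash
cat >> h.py <<'E'
def shot(name):
    import json
    s=observe();im=read_camera("wrist")[:,:,::-1];cv2.imwrite(f"pics/{name}.png",im)
    json.dump({k:np.asarray(v).tolist() for k,v in s.items()},open(f"pics/{name}.json","w"));return im
def wcam(name):
    import json
    return cam("wrist",json.load(open(f"pics/{name}.json")))
E
python3 - <<'E'
from h import *
shot("w1");print(observe()['eef_pos'])
E
```

```text
[0.55000731 0.25001087 0.28046261]
```

View pics/w1.png

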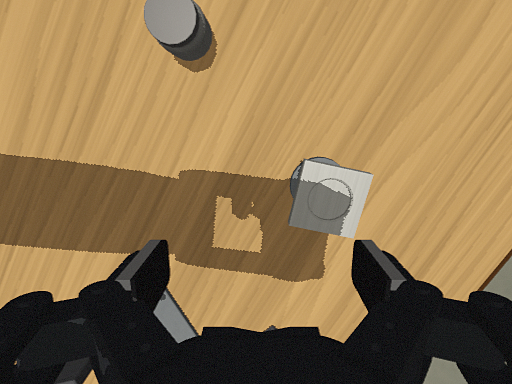

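The wrist picture shows the pedestal plate with corners at about (306,159), (373,174), (354,239) and (289,224), and the nest circle near (329,199). The jar is at (175,25).

```bash
python3 - <<'E'
from h import *
im=cv2.imread("pics/w1.png")
cv2.imwrite("pics/w1z.png",cv2.resize(im[150:250,280:385],None,fx=6,fy=6,interpolation=cv2.INTER_CUBIC))
C=wcam("w1");print(onz(C,(329,199),.083),C[2])
go((.50,.05,.30),.3)
E
```

```text
[0.63591888 0.26123604 0.083     ] [0.51846876 0.30930781 0.42234756]
shift [-0.0783 -0.5605  0.6049] turn 0.0322 yaw0 0.5024 t 2.7 q [ 0.38 -0.05  1.53  0.    1.66 -0.12] dist/row needed 3.313460100536899
```

View pics/w1z.png

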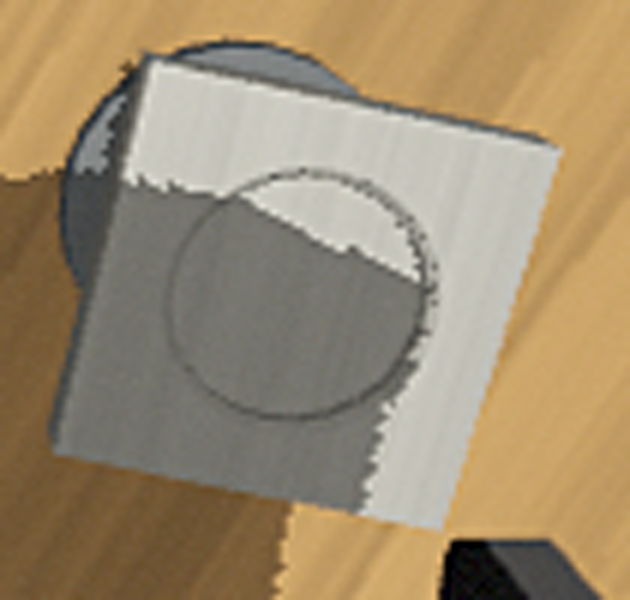

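```bash
cat >> h.py <<'E'
def vcam(p,yaw):
    R=np.c_[[0,0,-1],[np.cos(yaw),np.sin(yaw),0],[np.sin(yaw),-np.cos(yaw),0]]
    T=np.eye(4);T[:3,:3]=R;T[:3,3]=p;c=calibration("wrist");T=T@c['tool_from_camera'];return c,T[:3,:3],T[:3,3]
E
python3 - <<'E'
from h import *
C=wcam("w1");u=lambda x,y:((x+.5)/6-.5+280,(y+.5)/6-.5+150)
P=[onz(C,u(*p),.083) for p in [(152,60),(560,150),(441,528),(57,450)]];print(np.round(P,4),np.mean(P,0),[np.linalg.norm(P[i]-P[i-1]).round(4) for i in range(4)])
print(onz(C,u(301,294),.083))
for p in [(.57,.1,.36),(.52,.15,.34),(.50,.1,.36)]:
  for y in (.3,-.3,.7,1):
    V=vcam(p,y);print(p,y,[proj(V,q).round() for q in ((.638,.257,.083),(.467,.003,.204),(.69,-.14,.14))])
E
```

```text
[[0.5878 0.2872 0.083 ]
 [0.6642 0.3097 0.083 ]
 [0.687  0.2342 0.083 ]
 [0.6112 0.2116 0.083 ]] [0.63755879 0.2607006  0.083     ] [np.float64(0.0792), np.float64(0.0797), np.float64(0.0788), np.float64(0.079)]
[0.63641284 0.26208075 0.083     ]
(0.57, 0.1, 0.36) 0.3 [array([347.,  60.]), array([139., 238.]), array([290., 351.])]
(0.57, 0.1, 0.36) -0.3 [array([274.,  25.]), array([196., 289.]), array([395., 308.])]
(0.57, 0.1, 0.36) 0.7 [array([376., 104.]), array([119., 188.]), array([216., 349.])]
(0.57, 0.1, 0.36) 1 [array([384., 141.]), array([118., 146.]), array([162., 331.])]
(0.52, 0.15, 0.34) 0.3 [array([374., 111.]), array([169., 301.]), array([314., 398.])]
(0.52, 0.15, 0.34) -0.3 [array([327.,  50.]), array([253., 327.]), array([446., 339.])]
(0.52, 0.15, 0.34) 0.7 [array([381., 159.]), array([125., 261.]), array([220., 401.])]
(0.52, 0.15, 0.34) 1 [array([373., 194.]), array([102., 220.]), array([151., 383.])]
(0.5, 0.1, 0.36) 0.3 [array([398.,  77.]), array([203., 256.]), array([336., 363.])]
(0.5, 0.1, 0.36) -0.3 [array([329.,   6.]), array([257., 272.]), array([446., 295.])]
(0.5, 0.1, 0.36) 0.7 [array([412., 138.]), array([175., 230.]), array([253., 374.])]
(0.5, 0.1, 0.36) 1 [array([406., 183.]), array([162., 204.]), array([191., 365.])]
```

```bash
python3 - <<'E'
from h import *
go((.57,.1,.36),.7)
E
```

```text
shift [-0.3182 -0.2188  0.5644] turn -0.0314 yaw0 0.5024 t 2.7 q [ 0.38 -0.05  1.53  0.    1.66 -0.12] dist/row needed 2.7354462635442514
```

Call:
jog_arm:
  plan:
    - [100, -0.08, -0.05, 0.14, -0.008]
    - [100, -0.16, -0.11, 0.28, -0.016]
    - [100, -0.24, -0.16, 0.42, -0.024]
    - [100, -0.32, -0.22, 0.56, -0.031]
    - [100, -0.32, -0.22, 0.56, -0.031]
    - [100, -0.32, -0.22, 0.56, -0.031]
    - [100, -0.32, -0.22, 0.56, -0.031]
    - [100, -0.32, -0.22, 0.56, -0.031]
    - [100, -0.32, -0.22, 0.56, -0.031]
    - [100, -0.32, -0.22, 0.56, -0.031]

```text
time: 3.95
eef_pos: [0.5694, 0.1003, 0.3603]
tcp_rot: [-1.312, 1.571, -2.187]
wrist_force: [-0.4, -0.5, -0.2]
gripper_width: 0.0857
```

```bash
python3 - <<'E'
from h import *
im=shot("w2")
cv2.imwrite("pics/w2z.png",cv2.resize(im[60:150,325:430],None,fx=6,fy=6,interpolation=cv2.INTER_CUBIC))
cv2.imwrite("pics/w2y.png",cv2.resize(im[140:240,60:170],None,fx=6,fy=6,interpolation=cv2.INTER_CUBIC))
E
```

```text
(no output)
```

View pics/w2.png

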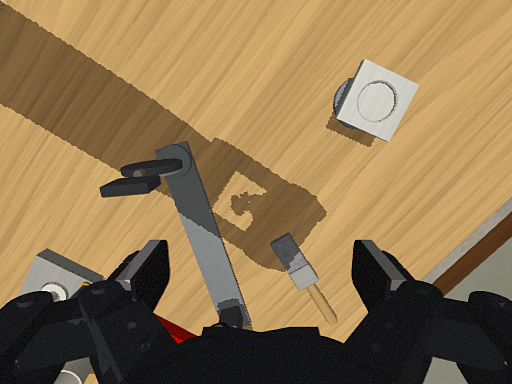

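View pics/w2z.png

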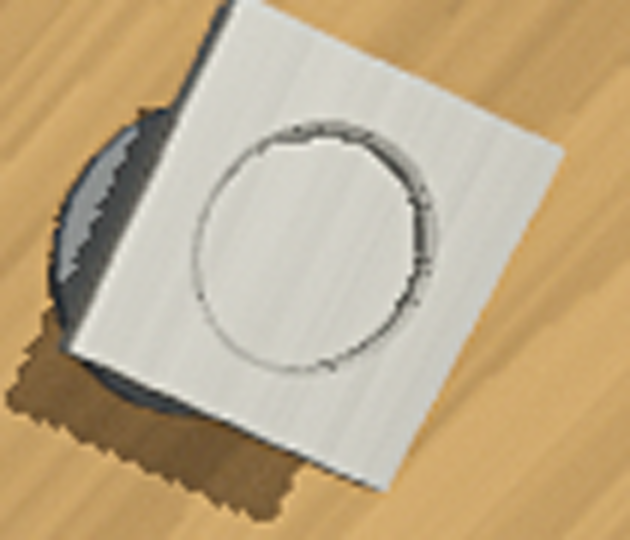

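View pics/w2y.png

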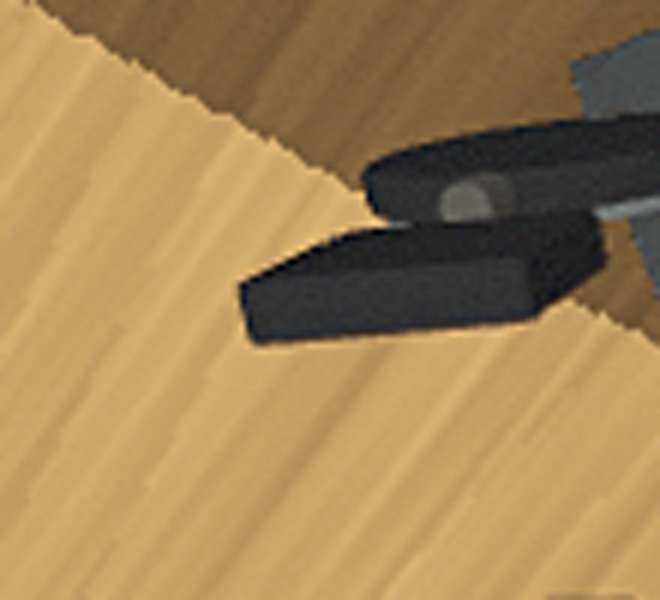

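```bash
python3 - <<'E'
from h import *
C=wcam("w2");C1=wcam("w1")
u=lambda x,y,ox,oy:((x+.5)/6-.5+ox,(y+.5)/6-.5+oy)
n2=u(315,246,325,60)
print('nest',onz(C,n2,.083),'tri',tri(C1,u(301,294,280,150),C,n2))
for k,(a,b) in enumerate([((560,150),(565,150)),((441,528),(383,490)),((57,450),(66,347))]): print(tri(C1,u(*a,280,150),C,u(*b,325,60)))
B=[onz(C,u(*p,60,140),.204) for p in [(241,288),(525,258),(533,320),(257,344)]];B=np.array(B);print(B.round(4),B.mean(0),[np.linalg.norm(B[i]-B[i-1]).round(4) for i in range(4)])
d=(B[1]+B[2]-B[0]-B[3]);print('bar ang',np.arctan2(d[1],d[0]))
A=cam("scene");S=cam("side")
print('bar scene tri w2', tri(A,(235+.1+202/5-.5,140+58/5-.4),C,u(389,302,60,140)))
print('side', [tri(S,(210+x/5-.4,105+y/5-.4),C,u(*p,60,140)) for x,y,p in ((97,245,(257,344)),(160,208,(525,258)))])
E
```

```text
nest [0.63707443 0.2609037  0.083     ] tri (array([0.63771971, 0.26160279, 0.0802108 ]), np.float64(0.0001673773751837783))
(array([0.66434995, 0.30956376, 0.08313862]), np.float64(0.00012694586783055167))
(array([0.68763429, 0.23383319, 0.08176906]), np.float64(0.00038741794237133096))
(array([0.61129993, 0.21077153, 0.08065218]), np.float64(0.001651255352397911))
[[ 0.4511 -0.0087  0.204 ]
 [ 0.4848  0.0262  0.204 ]
 [ 0.4919  0.0181  0.204 ]
 [ 0.4584 -0.0153  0.204 ]] [0.47157369 0.00508425 0.204     ] [np.float64(0.0099), np.float64(0.0485), np.float64(0.0107), np.float64(0.0473)]
bar ang 0.7939675908600121
bar scene tri w2 (array([0.4702811 , 0.00414492, 0.20415976]), np.float64(0.0031402516408478216))
side [(array([ 0.45572727, -0.01359988,  0.20649204]), np.float64(0.0065256434857085144)), (array([0.48638981, 0.0228835 , 0.19697201]), np.float64(0.005198071936380702))]
```

```bash
python3 - <<'E'
from h import *
go((.50,-.1,.32),.4)
E
```

```text
shift [ 0.1611 -0.7267  0.4366] turn 0.0471 yaw0 0.6961 t 4.0 q [ 0.13 -0.1   1.45 -0.    1.79 -0.57] dist/row needed 3.4516786346778776
```

Call:
jog_arm:
  plan:
    - [60, 0.03, -0.15, 0.09, 0.01]
    - [60, 0.06, -0.29, 0.17, 0.02]
    - [60, 0.1, -0.44, 0.26, 0.03]
    - [60, 0.13, -0.58, 0.35, 0.04]
    - [60, 0.16, -0.73, 0.44, 0.047]
    - [60, 0.16, -0.8, 0.54, 0.05]
    - [60, 0.16, -0.88, 0.64, 0.055]
    - [60, 0.16, -0.95, 0.74, 0.06]
    - [60, 0.16, -1.0, 0.84, 0.065]
    - [60, 0.16, -1.0, 0.84, 0.065]

```text
time: 5.25
eef_pos: [0.5122, -0.2226, 0.3198]
tcp_rot: [-2.159, 1.57, 2.839]
wrist_force: [0.7, 0.7, -0.3]
gripper_width: 0.0515
```

```bash
python3 - <<'E'
from h import *
print(observe()['eef_pos']);go((.448,-.31,.26),.18)
E
```

```text
[ 0.51223785 -0.22256135  0.3197994 ]
shift [ 0.2393 -0.3449  0.2633] turn 0.0168 yaw0 0.2857 t 5.25 q [-0.46 -0.15  1.56 -0.    1.73 -0.74] dist/row needed 1.9821919213365946
```

Call:
jog_arm:
  plan:
    - [60, 0.08, -0.12, 0.09, 0.006]
    - [60, 0.16, -0.23, 0.18, 0.012]
    - [60, 0.24, -0.345, 0.263, 0.017]
    - [60, 0.24, -0.345, 0.263, 0.017]
    - [60, 0.24, -0.345, 0.263, 0.017]
    - [60, 0.24, -0.345, 0.263, 0.017]
    - [60, 0.24, -0.345, 0.263, 0.017]
    - [60, 0.24, -0.345, 0.263, 0.017]
    - [60, 0.24, -0.345, 0.263, 0.017]
    - [60, 0.24, -0.345, 0.263, 0.017]

```text
time: 6.5
eef_pos: [0.4482, -0.3088, 0.2603]
tcp_rot: [-2.128, 1.571, 2.765]
wrist_force: [-0.1, -0.1, -0.4]
gripper_width: 0.0512
```

```bash
python3 - <<'E'
from h import *
im=shot("w3")
V=wcam("w3");print(proj(V,(.448,-.324,.074)),observe()['gripper_width'])
E
```

```text
[257.0923326  187.61515821] 0.05127588518917656
```

View pics/w3.png

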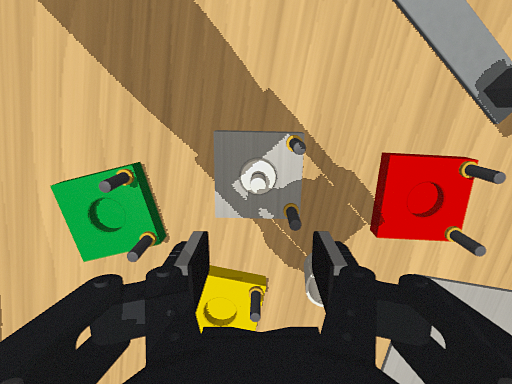

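Boss top sits at about (258,182), in line with the projected estimate; the die's posts are at (297,146) and (292,218), so the jaw axis passes between them.

```bash
python3 - <<'E'
from h import *
im=cv2.imread("pics/w3.png")
cv2.imwrite("pics/w3z.png",cv2.resize(im[125:225,205:315],None,fx=6,fy=6,interpolation=cv2.INTER_CUBIC))
E
```

```text
(no output)
```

View pics/w3z.png

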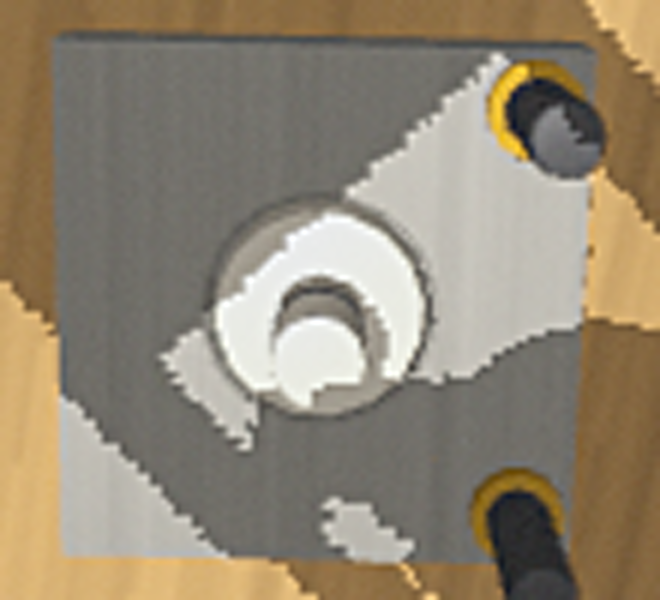

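```bash
python3 - <<'E'
from h import *
V=wcam("w3");u=lambda x,y:((x+.5)/6-.5+205,(y+.5)/6-.5+125)
p=u(320,361);print('boss',onz(V,p,.074));print('disc',onz(V,u(320,310),.032))
A=cam("scene");S=cam("side");f=lambda x,y,ox,oy:((x+.5)/6-.5+ox,(y+.5)/6-.5+oy)
print(tri(V,p,A,f(136,397,150,140)),tri(V,p,S,f(219,352,205,230)))
q=onz(V,p,.074)
go((q[0],q[1],.11),.1817)
R=Ro.from_euler('xyz',observe()['tcp_rot']).as_matrix();print(R.round(4))
E
```

```text
boss [ 0.44831951 -0.32061901  0.074     ]
disc [ 0.44788728 -0.31996225  0.032     ]
(array([ 0.44798156, -0.3219533 ,  0.0734605 ]), np.float64(0.002457916320767701)) (array([ 0.44841323, -0.32183923,  0.06887117]), np.float64(0.000176473919298611))
shift [ 0.6012 -0.008   0.0466] turn -0.0001 yaw0 0.1808 t 6.55 q [-0.65 -0.18  1.68 -0.    1.64 -0.83] dist/row needed 2.412354531589599
[[ 0.      0.9837  0.1798]
 [-0.      0.1798 -0.9837]
 [-1.      0.      0.    ]]
```

Call:
jog_arm:
  plan:
    - [60, 0.15, -0.008, 0.048, 0]
    - [60, 0.3, -0.008, 0.048, 0]
    - [60, 0.45, -0.008, 0.048, 0]
    - [60, 0.6, -0.008, 0.048, 0]
    - [60, 0.7, -0.008, 0.048, 0]
    - [60, 0.78, -0.008, 0.048, 0]
    - [60, 0.84, -0.008, 0.048, 0]
    - [60, 0.884, -0.008, 0.048, 0]
    - [60, 0.884, -0.008, 0.048, 0]
    - [60, 0.884, -0.008, 0.048, 0]

```text
time: 7.8
eef_pos: [0.4487, -0.3212, 0.04]
tcp_rot: [0.715, 1.57, -0.675]
wrist_force: [0.0, 0.3, -0.6]
gripper_width: 0.051
```

```bash
python3 - <<'E'
from h import *
im=shot("w4");s=observe();print(s['eef_pos'],s['wrist_force'])
E
```

```text
[ 0.44868693 -0.32122935  0.04008818] [ 0.4314915  -0.40203364 -0.43413956]
```

View pics/w4.png

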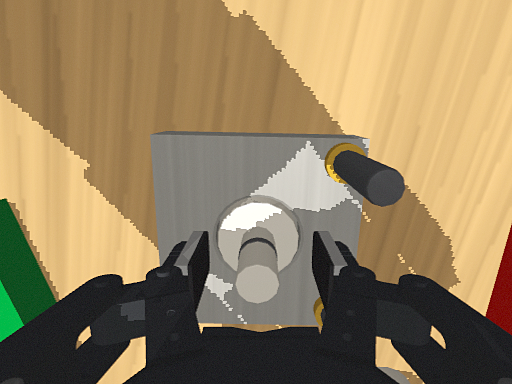

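```bash
python3 - <<'E'
from h import *
V=wcam("w4");print(onz(V,(257.5,283),.074))
E
```

```text
[ 0.44795731 -0.32024046  0.074     ]
```

Call:
jog_arm:
  plan:
    - [0, 0, 0, 0, 0]
    - [0, 0, 0, 0, 0]
    - [0, 0, 0, 0, 0]
    - [0, 0, 0, 0, 0]
    - [0, 0, 0, 0, 0]
    - [0, 0, 0, 0, 0]
    - [0, 0, 0, 0, 0]
    - [0, 0, 0, 0, 0]
    - [0, 0, 0, 0, 0]
    - [0, 0, 0, 0, 0]

```text
time: 9.1
eef_pos: [0.4485, -0.3211, 0.0396]
tcp_rot: [0.545, 1.57, -0.845]
wrist_force: [-1.2, -0.2, 5.9]
gripper_width: 0.0156
```

```bash
python3 - <<'E'
from h import *
s=observe();print(s['eef_pos'],s['wrist_force'],s['gripper_width'])
E
```

```text
[ 0.44845883 -0.32106117  0.03957347] [-1.24237508 -0.21547425  5.90779811] 0.015557829203309592
```

Call:
jog_arm:
  plan:
    - [0, -0.02, 0, 0, 0]
    - [0, -0.06, 0, 0, 0]
    - [0, -0.12, 0, 0, 0]
    - [0, -0.2, 0, 0, 0]
    - [0, -0.3, 0, 0, 0]
    - [0, -0.4, 0, 0, 0]
    - [0, -0.5, 0, 0, 0]
    - [0, -0.6, 0, 0, 0]
    - [0, -0.6, 0, 0, 0]
    - [0, -0.6, 0, 0, 0]

```text
time: 10.35
eef_pos: [0.4482, -0.3208, 0.1889]
tcp_rot: [-2.437, 1.57, 2.456]
wrist_force: [0.4, -0.1, -1.4]
gripper_width: 0.0154
```

```bash
python3 - <<'E'
from h import *
im=shot("w5");s=observe();print(s['eef_pos'],s['wrist_force'],s['gripper_width'])
a=read_camera("side")[:,:,::-1];b=read_camera("scene")[:,:,::-1]
cv2.imwrite("pics/side5.png",a);cv2.imwrite("pics/scene5.png",b)
E
```

```text
[ 0.44807701 -0.32071994  0.18845657] [ 0.09001349  0.41111792 -1.11741984] 0.015497967427298294
```

View pics/w5.png

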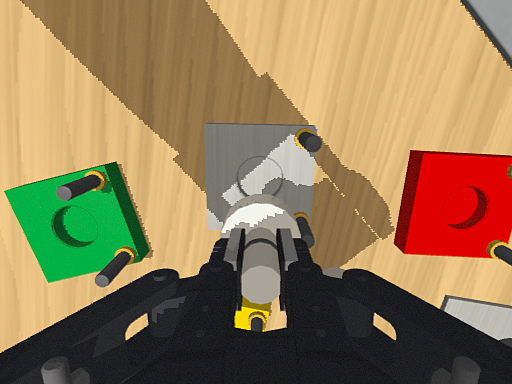

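View pics/side5.png

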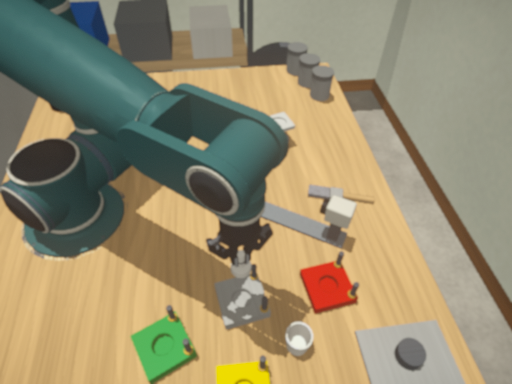

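View pics/scene5.png

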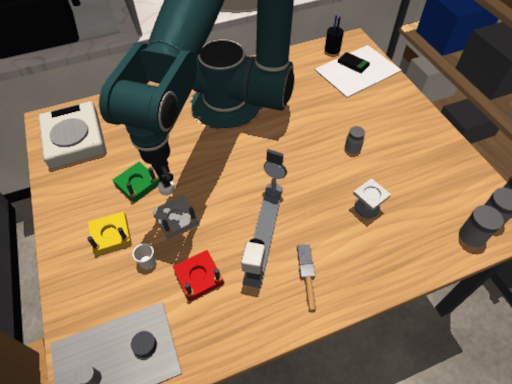

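The wrist view shows the part held upright, with the boss top near (261,285) between the pads and the disc clear below. The side and scene pictures agree.

Call:
jog_arm:
  plan:
    - [0, -0.1, 0.03, -0.08, 0]
    - [0, -0.25, 0.1, -0.2, 0]
    - [0, -0.4, 0.17, -0.35, 0]
    - [0, -0.44, 0.25, -0.5, 0]
    - [0, -0.44, 0.33, -0.65, 0]
    - [0, -0.44, 0.41, -0.8, 0]
    - [0, -0.44, 0.49, -0.95, 0]
    - [0, -0.44, 0.52, -1.0, 0]
    - [0, -0.44, 0.52, -1.0, 0]
    - [0, -0.44, 0.52, -1.0, 0]

```text
time: 11.75
eef_pos: [0.5311, -0.0525, 0.2991]
tcp_rot: [-1.29, 1.57, -2.68]
wrist_force: [-0.6, -0.6, -1.1]
gripper_width: 0.0155
```

```bash
python3 - <<'E'
from h import *
V=wcam("w5");b=onz(V,(261,285),.1885+.0344);print(b)
s=observe();print(s['eef_pos'],s['wrist_force'],s['gripper_width'])
go((.637,.2608,.24),.18)
E
```

```text
[ 0.44900499 -0.32046028  0.2229    ]
[ 0.53108444 -0.05250186  0.29909743] [-0.61805831 -0.55627139 -1.13441012] 0.015544889809075398
shift [ 0.2359  0.6415 -1.157 ] turn 0.0 yaw0 0.1802 t 11.75 q [-0.15 -0.2   1.64 -0.    1.7  -0.33] dist/row needed 5.375349248625611
```

Call:
jog_arm:
  plan:
    - [0, 0, 0.07, -0.12, 0]
    - [0, 0, 0.15, -0.27, 0]
    - [0, 0, 0.23, -0.42, 0]
    - [0, 0, 0.32, -0.57, 0]
    - [0, 0, 0.4, -0.72, 0]
    - [0, 0, 0.48, -0.86, 0]
    - [0, 0, 0.55, -0.98, 0]
    - [0, 0, 0.56, -1.0, 0]
    - [0, 0, 0.56, -1.0, 0]
    - [0, 0, 0.56, -1.0, 0]

```text
time: 13.0
eef_pos: [0.624, 0.2182, 0.2996]
tcp_rot: [0.931, 1.57, -0.46]
wrist_force: [-0.7, -0.4, -0.7]
gripper_width: 0.0155
```

```bash
python3 - <<'E'
from h import *
go((.637,.2608,.13),.18)
E
```

```text
shift [ 0.6782  0.0814 -0.1586] turn -0.0001 yaw0 0.1796 t 13.0 q [ 0.3   0.08  1.38 -0.    1.69  0.12] dist/row needed 2.8050474953202897
```

Call:
jog_arm:
  plan:
    - [0, 0, 0.08, -0.16, 0]
    - [0, 0.1, 0.081, -0.159, 0]
    - [0, 0.25, 0.081, -0.159, 0]
    - [0, 0.4, 0.081, -0.159, 0]
    - [0, 0.5, 0.081, -0.159, 0]
    - [0, 0.6, 0.081, -0.159, 0]
    - [0, 0.66, 0.081, -0.159, 0]
    - [0, 0.68, 0.081, -0.159, 0]
    - [0, 0.68, 0.081, -0.159, 0]
    - [0, 0.68, 0.081, -0.159, 0]

```text
time: 14.25
eef_pos: [0.6372, 0.2623, 0.1304]
tcp_rot: [1.738, 1.569, 0.348]
wrist_force: [-0.1, 0.1, -1.2]
gripper_width: 0.0152
```

```bash
python3 - <<'E'
from h import *
im=shot("w6");s=observe();print(s['eef_pos'],s['wrist_force'],s['gripper_width'])
cv2.imwrite("pics/side6.png",read_camera("side")[:,:,::-1]);cv2.imwrite("pics/scene6.png",read_camera("scene")[:,:,::-1])
cv2.imwrite("pics/w6z.png",cv2.resize(im[150:320,180:340],None,fx=4,fy=4,interpolation=cv2.INTER_CUBIC)[:600])
E
```

```text
[0.63711798 0.26229392 0.1303065 ] [-0.36422625  0.80591974 -1.1153077 ] 0.015315791229314576
```

View pics/w6z.png

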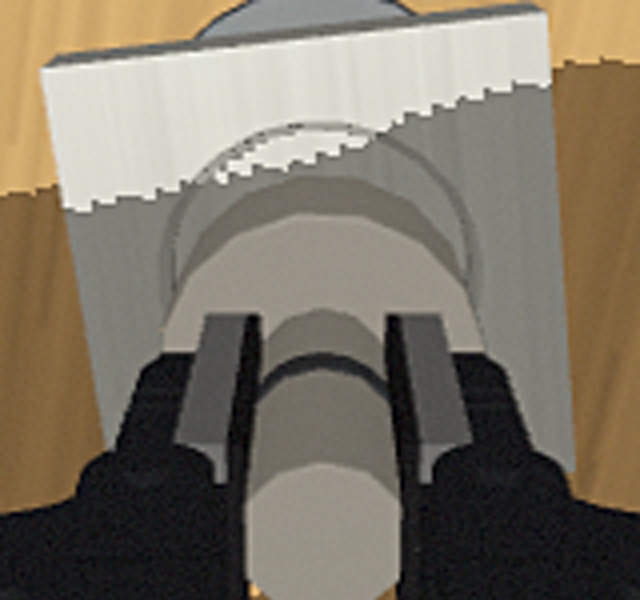

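View pics/scene6.png

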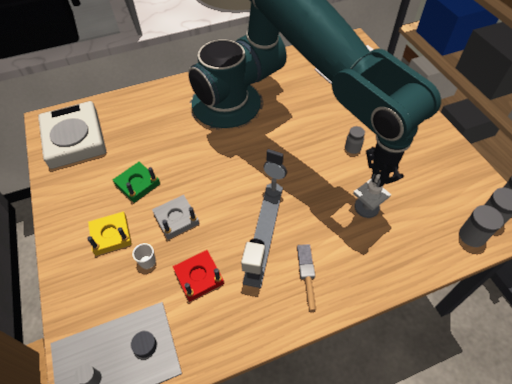

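View pics/side6.png

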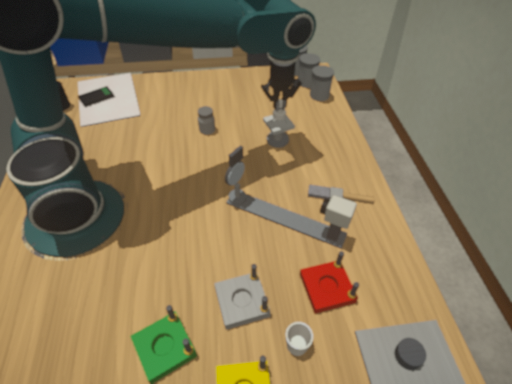

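```bash
python3 - <<'E'
from h import *
V=wcam("w6");f=lambda x,y:((x+.5)/4-.5+180,(y+.5)/4-.5+150)
z=np.array([.18,-.984,0])
print('nest',onz(V,f(322,123),.083)+.025*z)
print('disc bottom',onz(V,f(322,176),.1027)+.022*z)
print('disc top',onz(V,f(322,213),.1227)+.022*z)
print('boss top near',onz(V,f(323,462),.1647)+.009*z)
print('corners',onz(V,f(43,70),.083),onz(V,f(547,12),.083))
go((.6365,.2615,.105),.18)
E
```

```text
nest [0.63780826 0.26198639 0.083     ]
disc bottom [0.63785528 0.26160334 0.1027    ]
disc top [0.63774261 0.26210414 0.1227    ]
boss top near [0.63772016 0.26248333 0.1647    ]
corners [0.58864655 0.28712297 0.083     ] [0.66451531 0.31021162 0.083     ]
shift [ 0.0999 -0.0026  0.0028] turn 0.0001 yaw0 0.1809 t 14.4 q [ 0.35  0.19  1.53 -0.    1.43  0.17] dist/row needed 0.39987612618613844
```

Call:
jog_arm:
  plan:
    - [0, 0.03, 0, 0, 0]
    - [0, 0.06, 0, 0, 0]
    - [0, 0.08, 0, 0, 0]
    - [0, 0.09, 0, 0, 0]
    - [0, 0.095, 0, 0, 0]
    - [0, 0.1, 0, 0, 0]
    - [0, 0.102, 0, 0, 0]
    - [0, 0.102, 0, 0, 0]
    - [0, 0.102, 0, 0, 0]
    - [0, 0.102, 0, 0, 0]

```text
time: 15.65
eef_pos: [0.6369, 0.2623, 0.1046]
tcp_rot: [1.729, 1.57, 0.339]
wrist_force: [-3.9, -0.2, 5.3]
gripper_width: 0.0158
```

```bash
python3 - <<'E'
from h import *
s=observe();print(s['eef_pos'],s['wrist_force'],s['gripper_width'])
E
```

```text
[0.63691638 0.26227205 0.10460911] [-3.88876075 -0.15919104  5.3077378 ] 0.015845630370356197
```

Call:
jog_arm:
  plan:
    - [30, 0, 0, 0, 0]
    - [40, 0, 0, 0, 0]
    - [50, 0, 0, 0, 0]
    - [60, 0, 0, 0, 0]
    - [60, 0, 0, 0, 0]
    - [60, 0, 0, 0, 0]
    - [60, -0.05, 0, 0, 0]
    - [60, -0.15, 0, 0, 0]
    - [60, -0.25, 0, 0, 0]
    - [60, -0.35, 0, 0, 0]

```text
time: 16.9
eef_pos: [0.6368, 0.2622, 0.1933]
tcp_rot: [1.689, 1.57, 0.299]
wrist_force: [0.1, 0.3, 1.1]
gripper_width: 0.0514
```

```bash
python3 - <<'E'
from h import *
s=observe();print(s['eef_pos'],s['wrist_force'],s['gripper_width'])
im=shot("w7")
cv2.imwrite("pics/w7z.png",cv2.resize(im[120:290,160:360],None,fx=3.5,fy=3.5,interpolation=cv2.INTER_CUBIC)[:600])
go((.55,.15,.30),-.3)
E
```

```text
[0.6368409  0.26220105 0.19327473] [0.09703829 0.25230427 1.06392266] 0.05135512005225648
shift [-0.4136 -0.4239  0.3793] turn 0.0765 yaw0 0.1809 t 16.95 q [ 0.35  0.15  1.45 -0.    1.53  0.17] dist/row needed 2.813430643402382
```

View pics/w7z.png

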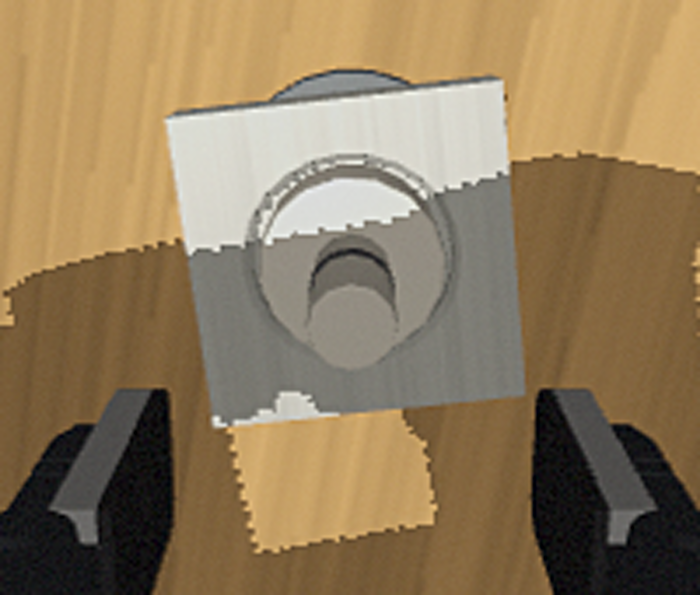

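The wrist view shows the part standing in the nest, with the boss top near (352,327) in the zoomed crop and the disc inside the recess.

```bash
python3 - <<'E'
from h import *
V=wcam("w7");f=lambda x,y:((x+.5)/3.5-.5+160,(y+.5)/3.5-.5+120)
z=np.array([.18,-.984,0])
b=onz(V,f(352,327),.139);print('boss',b)
print('disc top far edge',onz(V,f(352,177),.097)+.022*z,'L/R',onz(V,f(262,265),.097),onz(V,f(443,265),.097))
print('nest far',onz(V,f(352,153),.083)+.025*z)
P=[onz(V,f(*p),.083) for p in [(168,118),(503,80),(525,394),(215,428)]];print('plate',np.mean(P,0),[np.linalg.norm(P[i]-P[i-1]).round(4) for i in range(4)])
M=np.array([.4715,.005]);N=b[:2]
for L in ([.7215,-.1654],):
  a=np.arctan2(L[1]-M[1],L[0]-M[0]);be=np.arctan2(N[1]-M[1],N[0]-M[0]);print(a,be,(a+be)/2)
E
```

```text
boss [0.63737029 0.26265662 0.139     ]
disc top far edge [0.63750482 0.26217173 0.097     ] L/R [0.61674945 0.25972483 0.097     ] [0.65800058 0.26724136 0.097     ]
nest far [0.63749288 0.26231035 0.083     ]
plate [0.63797197 0.26060938 0.083     ] [np.float64(0.0798), np.float64(0.0794), np.float64(0.0794), np.float64(0.0795)]
-0.5982699361807311 0.9988168071901989 0.20027343550473392
```

```bash
python3 - <<'E'
from h import *
for p in [(.59,-.04,.32),(.6,-.02,.34),(.6,0.02,.34)]:
    V=vcam(p,-.59);print(p,[proj(V,q).round() for q in ((.4715,.005,.204),(.69,-.145,.143),(.75,-.18,.143),(.683,-.138,.115))])
go((.6,.01,.34),-.59)
E
```

```text
(0.59, -0.04, 0.32) [array([122., 221.]), array([389., 204.]), array([453., 201.]), array([371., 196.])]
(0.6, -0.02, 0.34) [array([137., 236.]), array([382., 217.]), array([442., 214.]), array([366., 208.])]
(0.6, 0.02, 0.34) [array([162., 266.]), array([398., 243.]), array([456., 240.]), array([381., 233.])]
shift [-0.5737 -0.3272  0.9661] turn 0.1227 yaw0 0.1809 t 16.95 q [ 0.35  0.15  1.45 -0.    1.53  0.17] dist/row needed 4.680817213228915
```

Call:
jog_arm:
  plan:
    - [60, -0.2, 0, 0, 0]
    - [60, -0.4, -0.03, 0.1, 0.02]
    - [60, -0.57, -0.08, 0.25, 0.04]
    - [60, -0.57, -0.13, 0.4, 0.06]
    - [60, -0.57, -0.18, 0.55, 0.08]
    - [60, -0.57, -0.23, 0.7, 0.1]
    - [60, -0.57, -0.28, 0.85, 0.123]
    - [60, -0.57, -0.35, 1.0, 0.123]
    - [60, -0.57, -0.35, 1.0, 0.123]
    - [60, -0.57, -0.35, 1.0, 0.123]

```text
time: 18.2
eef_pos: [0.5957, 0.0008, 0.3344]
tcp_rot: [2.471, 1.57, 0.308]
wrist_force: [-0.0, 0.4, -0.4]
gripper_width: 0.0513
```

```bash
python3 - <<'E'
from h import *
s=observe();print(s['eef_pos'])
im=shot("w8")
E
```

```text
[0.59570848 0.00076621 0.33435532]
```

View pics/w8.png

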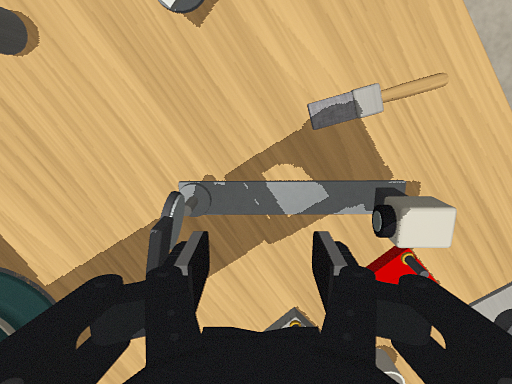

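```bash
python3 - <<'E'
from h import *
im=cv2.imread("pics/w8.png")
a=cv2.resize(im[160:290,140:240],None,fx=4.5,fy=4.5,interpolation=cv2.INTER_CUBIC);b=cv2.resize(im[175:255,365:465],None,fx=7,fy=7,interpolation=cv2.INTER_CUBIC)
cv2.imwrite("pics/w8a.png",a);cv2.imwrite("pics/w8b.png",b)
E
```

```text
(no output)
```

View pics/w8a.png

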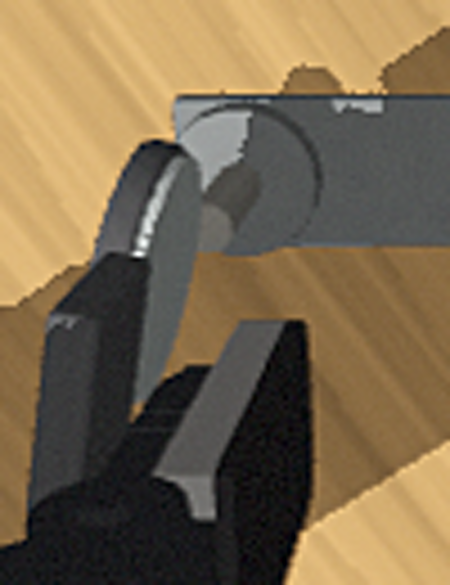

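View pics/w8b.png

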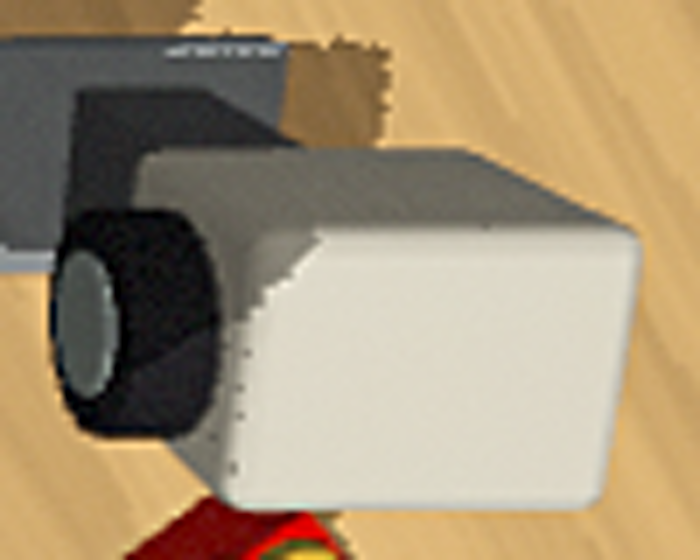

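```bash
python3 - <<'E'
from h import *
V=wcam("w8");f=lambda x,y,s,ox,oy:((x+.5)/s-.5+ox,(y+.5)/s-.5+oy)
fa=lambda x,y:f(x,y,4.5,140,160);fb=lambda x,y:f(x,y,7,365,175)
L=onz(V,fb(87,324),.115)[:2];M=np.array([.4715,.005]);print('lens',L,np.linalg.norm(L-M),np.arctan2(*(L-M)[::-1]))
p=[onz(V,fb(*q),.143) for q in [(250,235),(640,235),(605,505),(228,505)]];print(np.round(p,4),[np.linalg.norm(p[i]-p[i-1]).round(4) for i in range(4)])
e=p[1]-p[0];print('box dir',np.arctan2(e[1],e[0]),[np.arctan2(*(p[2]-p[3])[1::-1])])
for z in (.005,.01,.02): print('pivot disc',z,onz(V,fa(250,180),z))
a=onz(V,fa(180,98),.01);b=onz(V,fb(285,42),.01);print('strip',np.arctan2(b[1]-a[1],b[0]-a[0]),a,b)
c=[onz(V,fa(*q),.204) for q in [(52,322),(98,318),(33,500),(85,490)]];print(np.round(c,4));
for i,j in((0,2),(1,3)): d=c[i]-c[j];print(np.arctan2(d[1],d[0]))
E
```

```text
lens [ 0.68037916 -0.13594188] 0.2519823720666871 -0.5935800779637641
[[ 0.7062 -0.1222  0.143 ]
 [ 0.7593 -0.1579  0.143 ]
 [ 0.7342 -0.1991  0.143 ]
 [ 0.681  -0.1633  0.143 ]] [np.float64(0.0482), np.float64(0.064), np.float64(0.0482), np.float64(0.0641)]
box dir -0.5926620021671645 [np.float64(-0.5927409042744459)]
pivot disc 0.005 [0.46923295 0.00107904 0.005     ]
pivot disc 0.01 [0.47096884 0.00167104 0.01      ]
pivot disc 0.02 [0.4744406  0.00285502 0.02      ]
strip -0.5888982047111105 [0.46873414 0.03904426 0.01      ] [ 0.7628431  -0.15740907  0.01      ]
[[ 0.4844  0.023   0.204 ]
 [ 0.4931  0.0183  0.204 ]
 [ 0.4541 -0.0073  0.204 ]
 [ 0.4652 -0.0118  0.204 ]]
0.7877403495916868
0.8243819986628524
```

```bash
python3 - <<'E'
from h import *
go((.471,.004,.26),-.777)
E
```

```text
shift [ 0.2964 -0.4208  0.2689] turn 0.0295 yaw0 -0.5915 t 18.25 q [-0.04 -0.07  1.46  0.    1.74  0.55] dist/row needed 2.323018902013159
```

Call:
jog_arm:
  plan:
    - [60, 0.0, -0.1, 0.07, 0.007]
    - [60, 0.05, -0.2, 0.13, 0.015]
    - [60, 0.1, -0.3, 0.2, 0.022]
    - [60, 0.2, -0.42, 0.27, 0.03]
    - [60, 0.296, -0.421, 0.269, 0.03]
    - [60, 0.296, -0.421, 0.269, 0.03]
    - [60, 0.296, -0.421, 0.269, 0.03]
    - [60, 0.296, -0.421, 0.269, 0.03]
    - [60, 0.296, -0.421, 0.269, 0.03]
    - [60, 0.296, -0.421, 0.269, 0.03]

```text
time: 19.5
eef_pos: [0.471, 0.0034, 0.26]
tcp_rot: [2.121, 1.571, -0.23]
wrist_force: [-0.1, 0.8, 0.7]
gripper_width: 0.0509
```

```bash
python3 - <<'E'
from h import *
s=observe();print(s['eef_pos'])
im=shot("w9");V=wcam("w9");print(proj(V,(.471,.004,.204)))
cv2.imwrite("pics/w9z.png",cv2.resize(im[170:330,160:360],None,fx=3.7,fy=3.7,interpolation=cv2.INTER_CUBIC))
E
```

```text
[0.47095896 0.00342415 0.26000332]
[260.71260991 212.10530254]
```

View pics/w9z.png

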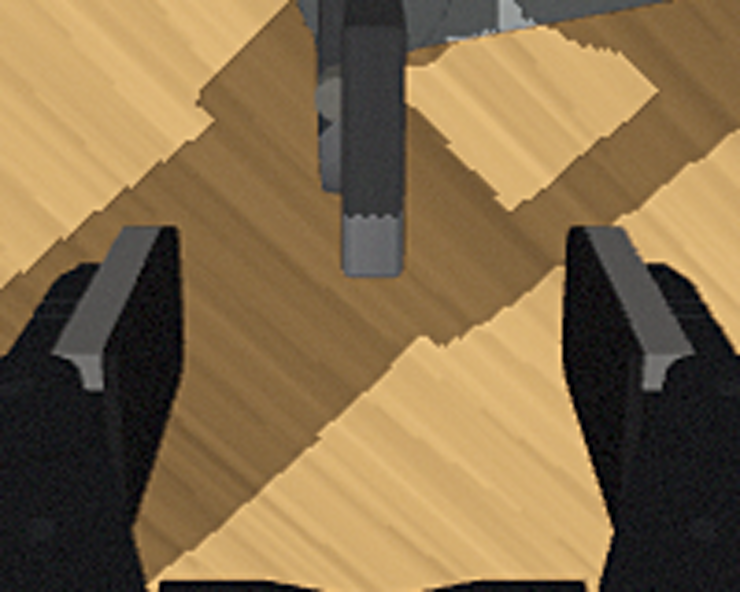

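The bar's top face runs straight up the picture between the open fingers, about x 343–404 and y 22–275 in the crop. It is centred and aligned with the jaws, so I can descend straight down.

Call:
jog_arm:
  plan:
    - [60, 0.1, 0, 0, 0]
    - [60, 0.2, 0, 0, 0]
    - [60, 0.28, 0, 0, 0]
    - [60, 0.34, 0, 0, 0]
    - [60, 0.376, 0, 0, 0]
    - [60, 0.376, 0, 0, 0]
    - [0, 0.376, 0, 0, 0]
    - [0, 0.376, 0, 0, 0]
    - [0, 0.376, 0, 0, 0]
    - [0, 0.376, 0, 0, 0]

```text
time: 20.8
eef_pos: [0.4711, 0.0034, 0.1664]
tcp_rot: [2.249, 1.57, -0.102]
wrist_force: [-0.3, -0.4, 6.0]
gripper_width: 0.0113
```

```bash
python3 - <<'E'
from h import *
s=observe();print(s['eef_pos'],s['wrist_force'],s['ft_torque'],s['gripper_width']);go((.471,.004,.166),.2026)
E
```

```text
[0.47107514 0.00341073 0.16644368] [-0.33115622 -0.43667614  6.04996338] [-0.04960995  0.12073803 -0.01661922] 0.011301438813454618
shift [ 0.0018 -0.0019 -0.0015] turn -0.1565 yaw0 -0.7804 t 20.8 q [-0.05 -0.32  1.95 -0.    1.51  0.73] dist/row needed 0.011863051052620973
```

Call:
jog_arm:
  plan:
    - [0, 0, 0, 0, -0.005]
    - [0, 0, 0, 0, -0.015]
    - [0, 0, 0, 0, -0.025]
    - [0, 0, 0, 0, -0.035]
    - [0, 0, 0, 0, -0.045]
    - [0, 0, 0, 0, -0.055]
    - [0, 0, 0, 0, -0.065]
    - [0, 0, 0, 0, -0.075]
    - [0, 0, 0, 0, -0.08]
    - [0, 0, 0, 0, -0.08]

```text
time: 22.05
eef_pos: [0.4706, 0.0037, 0.1664]
tcp_rot: [-2.523, 1.57, 1.912]
wrist_force: [-5.8, 1.5, 9.5]
gripper_width: 0.0114
```

```bash
python3 - <<'E'
from h import *
s=observe();print(s['eef_pos'],s['wrist_force'],s['ft_torque'],s['gripper_width']);go((.471,.004,.166),.2026)
E
```

```text
[0.47062709 0.00368862 0.16643627] [-5.79358331  1.47846085  9.52064338] [ 0.35648399  0.89737686 -0.03748965] 0.011361573057889795
shift [ 0.0017  0.0011 -0.0016] turn -0.0764 yaw0 -0.2772 t 22.05 q [-0.05 -0.32  1.95  0.    1.51  0.23] dist/row needed 0.010447352070637423
```

Call:
jog_arm:
  plan:
    - [0, 0, 0, 0, -0.005]
    - [0, 0, 0, 0, -0.015]
    - [0, 0, 0, 0, -0.025]
    - [0, 0, 0, 0, -0.035]
    - [0, 0, 0, 0, -0.045]
    - [0, 0, 0, 0, -0.055]
    - [0, 0, 0, 0, -0.065]
    - [0, 0, 0, 0, -0.074]
    - [0, 0, 0, 0, -0.0765]
    - [0, 0, 0, 0, -0.0765]

```text
time: 23.3
eef_pos: [0.4701, 0.0037, 0.1664]
tcp_rot: [-2.111, 1.569, 2.805]
wrist_force: [-12.3, 2.7, 10.7]
gripper_width: 0.0113
```

```bash
python3 - <<'E'
from h import *
s=observe();print(s['eef_pos'],s['wrist_force'],s['ft_torque'],s['gripper_width']);go((.471,.004,.166),.2026)
im=shot("w10")
for n in("scene","side"): cv2.imwrite(f"pics/{n}10.png",read_camera(n)[:,:,::-1])
E
```

```text
[0.47011813 0.00372911 0.16641667] [-12.33456352   2.67843628  10.68733404] [ 0.48068835  1.79723788 -0.0380512 ] 0.011270771388389188
shift [ 0.0017  0.0037 -0.0003] turn 0.0001 yaw0 0.2033 t 23.3 q [-0.05 -0.32  1.95  0.    1.51 -0.25] dist/row needed 0.01619633682813332
```

View pics/w10.png

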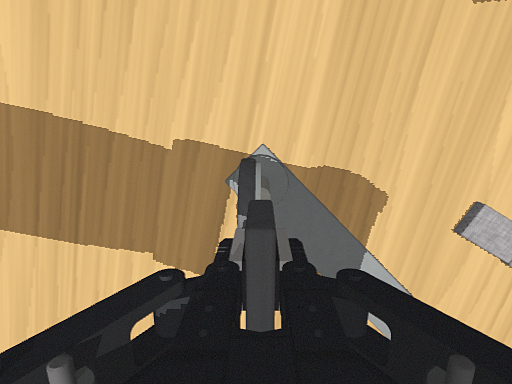

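View pics/scene10.png

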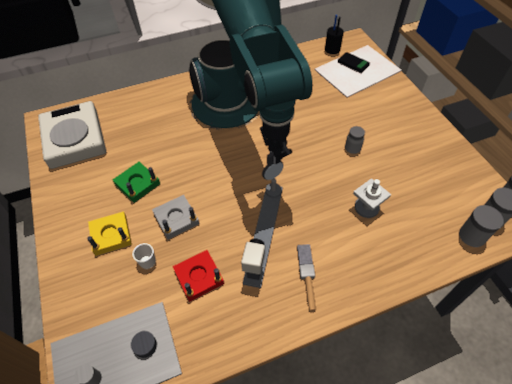

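View pics/side10.png

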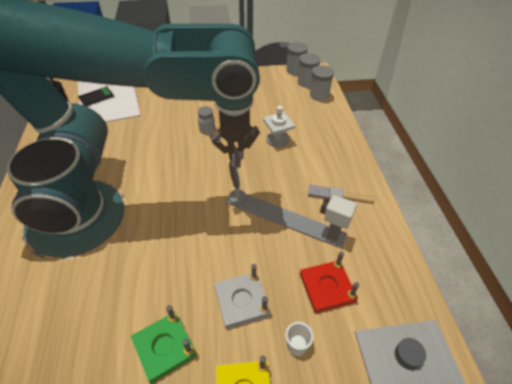

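Call:
jog_arm:
  plan:
    - [0, 0, -0.002, 0, 0]
    - [0, 0, -0.004, 0, 0]
    - [0, 0, -0.006, 0, 0]
    - [0, 0, -0.006, 0, 0]
    - [0, 0, -0.006, 0, 0]
    - [0, 0, -0.006, 0, 0]
    - [0, 0, -0.006, 0, 0]
    - [0, 0, -0.006, 0, 0]
    - [0, 0, -0.006, 0, 0]
    - [0, 0, -0.006, 0, 0]

```text
time: 24.7
eef_pos: [0.47, 0.0037, 0.1664]
tcp_rot: [1.904, 1.569, 0.536]
wrist_force: [4.1, 5.4, 3.8]
gripper_width: 0.011
```

```bash
python3 - <<'E'
from h import *
s=observe();print(s['eef_pos'],s['wrist_force'],s['ft_torque'],s['gripper_width']);go((.471,.004,.166),.2026)
im=shot("w11")
cv2.imwrite("pics/w11z.png",cv2.resize(im[190:340,200:320],None,fx=4,fy=4,interpolation=cv2.INTER_CUBIC))
a=cv2.imread("pics/scene10.png")
cv2.imwrite("pics/s10z.png",cv2.resize(a[145:225,250:400],None,fx=5,fy=5,interpolation=cv2.INTER_CUBIC))
E
```

```text
[0.46995261 0.0036682  0.16644936] [4.13010059 5.3779155  3.77616038] [ 0.76839048 -0.52834022 -0.02842287] 0.011004088313695235
shift [ 0.0018  0.0044 -0.0005] turn 0.0001 yaw0 0.2031 t 24.7 q [-0.05 -0.32  1.95  0.    1.51 -0.25] dist/row needed 0.018992510806856946
```

View pics/w11z.png

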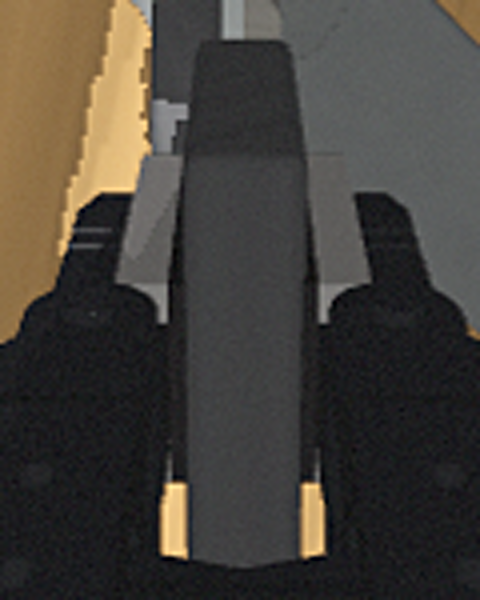

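View pics/s10z.png

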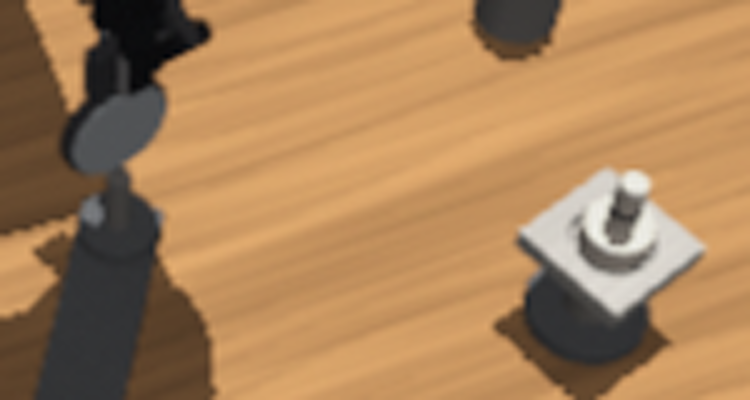

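```bash
python3 - <<'E'
from h import *
A=cam("scene");S=cam("side")
print(proj(A,(.6374,.2622,.139)),'seen (376.2,181.3)',proj(S,(.6374,.2622,.139)))
a=cv2.imread("pics/scene0.png").astype(int);b=cv2.imread("pics/scene10.png").astype(int)
for n,(x,y) in dict(jar=(356,140),brush=(307,275),beaker=(144,257)).items():
    d=np.abs(a-b)[y-20:y+20,x-20:x+20].max(2);print(n,'changed px',int((d>40).sum()))
M=np.array([.4695,.0037]);N=np.array([.6374,.2622]);al=-.593;be=np.arctan2(*(N-M)[::-1])
th=2*.2031-al;d=N-M;print('off',-np.sin(th)*d[0]+np.cos(th)*d[1],be)
s=observe();print(s['time'],np.abs(s['dq']).max(),s['wrist_force'],s['gripper_width'])
E
```

```text
[377.61160312 180.67021773] seen (376.2,181.3) [279.38218048 106.40087422]
jar changed px 291
brush changed px 0
beaker changed px 0
off -0.0013682421865058025 0.9947611173429761
24.75 0.0022934870429224003 [4.16939887 5.05436858 3.98777014] 0.011351963922965714
```

```bash
python3 - <<'E'
import cv2,numpy as np
a=cv2.imread("pics/scene0.png");b=cv2.imread("pics/scene10.png")
cv2.imwrite("pics/jar.png",cv2.resize(np.hstack([a[115:165,330:385],b[115:165,330:385]]),None,fx=5,fy=5))
E
```

```text
(no output)
```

View pics/jar.png

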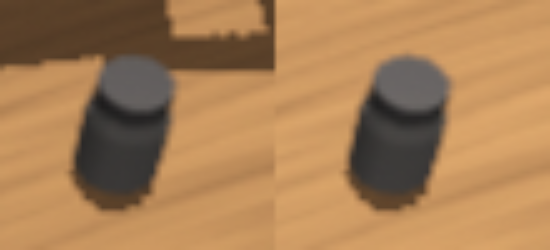

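The jar hasn't moved; the changed pixels are the arm's shadow, which has gone. Handing in.

```bash
python3 - <<'E'
from plant import *
print(hand_in()); s=observe();print(s['time'],s['wrist_force'],s['gripper_width'])
E
```

```text
the job is handed in; nothing more can be done
None
the job is handed in; nothing more can be done
```

I lifted the part out of the die by its boss and set it in the pedestal's nest. I then gripped the mirror's bar and turned it about 0.98 rad. I handed in at about 24.8 s, still holding the mirror there; no verdict is reported.

**Part:** after release it stood upright, with boss, disc and recess centres within about 1 mm of each other in the wrist view. It seated at the expected height (TCP 0.1046 m). The later scene view put the boss top within 1.5 px of where it should be.

**Mirror:** the arm was still (joint speeds under 0.003 rad/s), with the bar held at 11.3 mm and parallel to the jaws. The worked-out line of sight passes about 1.4 mm from the ring mark, against the 25 mm allowed.

**Bystanders:** jar, brush and beaker had not moved. The pixel check flagged a change at the jar, but zoomed in it was only the arm's shadow having left.

**Disagreements:**
- The first estimates from the fixed cameras differed from the wrist camera by about 3–4 mm at the nest, the part and the mirror. I used the wrist values.
- The axis-to-lens distance measured 252 mm against the stated 256 mm.
- The gripper read 15.5 mm on the 18 mm boss.
- Turning the mirror built up about 12 N of side force. A 1.5 mm relief shift along the jaws brought it down to about 7 N.

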